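# Sort three spice jars into their own labelling jigs

### The job

The three spice jars are standing in the wrong wooden labelling jigs. Put each jar upright on the round pad of the jig made for its height (the one whose cheeks come level with the lower edge of its lid); the jigs hold one jar each, and the bare sheet of cardboard is free for standing a jar on meanwhile. It is filled glass, so set the jars down without dropping or toppling them, and leave the label roll and the loose lid where they are.

Things in the scene. Friction and masses are not known exactly. Their poses are not given: they have to be found in the camera images.
- jar_short: shortest of three like spice jars: round, glass, dried herb inside, paper band, black screw lid. 64 mm tall in all; glass 45 mm in diameter, lid 46 mm in diameter and 16 mm high at the top (the place to grip). Loose, about 140 g give or take a third. Origin at the centre of its underside, z up along the jar; its yaw means nothing.
- jar_medium: middle-sized of three like spice jars: round, glass, dried herb inside, paper band, black screw lid. 84 mm tall in all; glass 45 mm in diameter, lid 46 mm in diameter and 16 mm high at the top (the place to grip). Loose, about 180 g give or take a third. Origin at the centre of its underside, z up along the jar; its yaw means nothing.
- jar_tall: tallest of three like spice jars: round, glass, dried herb inside, paper band, black screw lid. 104 mm tall in all; glass 45 mm in diameter, lid 46 mm in diameter and 16 mm high at the top (the place to grip). Loose, about 220 g give or take a third. Origin at the centre of its underside, z up along the jar; its yaw means nothing.
- jig_low: lowest, shortest-based wooden jig, fixed, for the 64 mm jar. Plywood base 90 (x) x 116 (y) x 12 mm; black 50 mm pad flush at its middle, where the jar stands between pine cheeks at +y and -y, 60 mm apart, each 40 (x) x 18 (y) mm, tops 60 mm above the bench. Open towards +x and -x: a gripper closing along x passes between the cheeks. Origin: centre of the base's underside, on the bench.
- jig_middle: middle-sized wooden jig, fixed, for the 84 mm jar. Plywood base 90 (x) x 130 (y) x 12 mm; black 50 mm pad flush at its middle, where the jar stands between pine cheeks at +y and -y, 60 mm apart, each 40 (x) x 18 (y) mm, tops 80 mm above the bench. Open towards +x and -x: a gripper closing along x passes between the cheeks. Origin: centre of the base's underside, on the bench.
- jig_high: highest, longest-based wooden jig, fixed, for the 104 mm jar. Plywood base 90 (x) x 144 (y) x 12 mm; black 50 mm pad flush at its middle, where the jar stands between pine cheeks at +y and -y, 60 mm apart, each 40 (x) x 18 (y) mm, tops 100 mm above the bench. Open towards +x and -x: a gripper closing along x passes between the cheeks. Origin: centre of the base's underside, on the bench.
- sheet: bare sheet of brown corrugated cardboard fixed flat on the bench, 120 (x) x 140 (y) x 5 mm, nothing on it at the start. Origin at the centre of its underside, on the bench; its top is 5 mm higher.
- label_roll: roll of cream labels lying flat between the jigs, 80 mm in diameter and 36 mm high, loose. Origin at the centre of its underside. To be left alone.
- loose_lid: single black screw lid lying flat on the bench, 46 mm in diameter and 16 mm high, loose, no jar under it. Origin at the centre of its underside. To be left alone.
There are look-alikes about, which are no part of the job. What is shaped like the jig_middle but purple is not meant.

How it is judged (in metres and radians):
At the end, for the whole second after the job is handed in: Each jar stands upright (within 6 degrees) on the base of the jig made for it, the 64 mm jar in the lowest, the 84 mm jar in the middle one and the 104 mm jar in the highest, its axis within 12 mm of the centre of the pad, released and at rest (horizontal distance between jar_short and jig_low below 0.012 m and z of jar_short in the frame of jig_low between 0.007 and 0.017 m and angle between each of jar_short, jar_medium, jar_tall's own z axis and vertical below 0.1 rad and linear speed of each of jar_short, jar_medium, jar_tall below 0.02 m/s and horizontal distance between jar_medium and jig_middle below 0.012 m and z of jar_medium in the frame of jig_middle between 0.007 and 0.017 m and horizontal distance between jar_tall and jig_high below 0.012 m and z of jar_tall in the frame of jig_high between 0.007 and 0.017 m); the robot touches nothing.
It fails at once if a jar is tipped over (more than about 35 degrees) (angle between any of jar_short, jar_medium, jar_tall's own z axis and vertical above 0.6 rad).
It fails at once if a jar is dropped (falls free by more than about 15 mm) ((linear speed of jar_short above 0.55 m/s and contact force between jar_short and the fingers below 0.05 N) or (linear speed of jar_medium above 0.55 m/s and contact force between jar_medium and the fingers below 0.05 N) or (linear speed of jar_tall above 0.55 m/s and contact force between jar_tall and the fingers below 0.05 N)).
It fails at once if the label roll or the loose lid is pushed away by more than 30 mm (distance of any of label_roll, loose_lid from where it was at the start of the episode above 0.03 m).
It also fails if it takes over 120 s, if anything falls off the work surface, if the arm or the gripper's body presses on something with over 40 N, if the wrist force passes 120 N, or if a joint passes its speed limit or range.

### The arm

A 7-joint arm with a two-finger parallel gripper is mounted at the origin on the work surface. World frame = base frame: x ahead of the robot, y to its left, z up, the work surface at z = 0. Lengths are in mm, angles in rad, forces in N, time in s.
With the tool pointing down it reaches from about 400 to 850 mm from the base axis. Payload 10.4 kg.
Tool frame: the origin (TCP) lies on the centre line of the jaws, within the pads' length; the fingertips stand 8 mm ahead of it and the grasp point (between the pads) lies 11 mm behind it; z points along the fingers, y is the direction in which the jaws open and shut (so a half turn about z gives the same grasp; the last joint's range is limited). The gripper opens to 87 mm and grips with 3 to 60 N. Pads are 19 mm wide; open, the fingers measure 117 mm over their backs; the gripper's body (75 mm by 190 mm) begins 51 mm behind the grasp point.
Start: joints at [-1.155, 0.332, -0.065, 1.46, 0.022, 1.35, -0.088], TCP at [265.524, 565.817, 230.576] pointing down, gripper open.
Joint ranges: [-2.6, 2.6], [-0.5, 2.12], [-1.47, 1.34], [0.16, 2.42], [-1.27, 4.41], [0.06, 2.06], [-2.6, 2.6]. Speed limits (rad/s): [2.22, 2.22, 2.79, 2.79, 3.14, 3.14, 3.14].

### API

Orientations are given as a unit quaternion [w, x, y, z].
In Python, from station import robot gives the robot as it stands. The module is installed in compiled form; this text tells all that it offers.
- The arm moves only by the tool send_rows, never from a script. Its argument "moves" is a list of rows, each an object of numbers: "dx", "dy", "dz": the shift along the tool's x, y, z in mm; "spin": the turn about the tool's z in degrees. A call has 1 to 20 rows; each row is the pose to reach, as a shift and turn from the pose commanded when the call began, along the tool's axes at that moment; what a row does not reach only later rows make up. A row lasts 1/10 s, in which the tool goes at most 50 mm and 8.59 degrees, less where a joint would pass 70% of its speed; a pose out of reach is approached as far as the arm can. A call with a gripper value outside its range is refused whole. "hand" is the finger opening in mm, from 0 to 87, set as the call begins (left out, the last holds). The fingers move at their own pace and stop on an object; "newtons" is the grip in N (left out, the last holds). Time passes only in rows, so rows that repeat a pose let the fingers close. It gives the time, the measured TCP pose, the force and the opening at its end, in the units of the state.
- robot.get_state(): the state, without advancing time (a new reading comes with each control period).
- robot.read_camera(name): name is "scene" or "top" or "wrist"; returns a dict with "color" (480x640x3 uint8, blue, green, red), "intrinsics" (3x3 intrinsics, pixels), "R" (3x3) and "t" (3): a world point X has camera coordinates R X + t; the wrist camera has in their place "hand_eye" (4x4, takes a point from camera to tool coordinates, whose origin is the TCP and whose axes are the flange's). Camera axes: x right, y down, z forward; pixel columns grow to the right and rows downward; lengths in mm; the calibration is good to about 2 mm. The wrist camera is an equidistant fisheye: a pixel r from the principal point sees the ray r / f radians off the axis. A picture is of the moment at which its call begins: read the wrist's pose just before it. There is no depth.
- robot.close_job(): hands the job in, once; it reports no verdict.
The state is a dict: "time_s": time; "joints": joint angles; "joint_vel": joint speeds; "effort": joint torques, N m; "tool_pos": TCP position; "eef_rot": TCP orientation; "force": force on the tool from outside, world axes, zero at the start; "ft_torque": the same for the moment, N m; "finger_gap": opening from 0.0 (shut) to 1.0 (fully open).
Only numpy, scipy, OpenCV 4.12 (cv2) and the standard library are available. Lean on these libraries where they do the work, as an engineer would, in place of code of your own. Each camera call takes 0.05 s, during which the arm holds its last target. There are 200 camera calls.

## Working session

There is one attempt and no reset: what is moved stays moved. The work goes in short steps, Python scripts to look and compute and a tool call to move; the robot and the scene stay as the last step left them, time stands still between calls to the robot, and variables do not carry over. Pictures are saved under pics/ and viewed, about 12 in all and at most 16, crops included, and the job is handed in when it is done.

Besides the shell and the picture viewer there is one more tool, called as name([rows], argument=value, ...), one row to a line, values as JSON. send_rows: Moves the arm, as the interface text tells. Its arguments: {"type":"object","properties":{"moves":{"type":"array"},"hand":{"type":"number"},"newtons":{"type":"number"}},"required":["moves"]}

```bash
mkdir -p pics
cat > h.py <<'E'
import numpy as np,cv2
from station import robot
def cam(n):
    c=robot.read_camera(n); return c
def ray(c,u,v,z):
    K=np.array(c["intrinsics"]);R=np.array(c["R"]);t=np.array(c["t"]).ravel()
    d=R.T@np.linalg.inv(K)@np.array([u,v,1.]);o=-R.T@t
    return o+d*(z-o[2])/d[2]
E
python3 - <<'E'
from h import *
print(robot.get_state())
for n in("scene","top"):
    c=cam(n);cv2.imwrite(f"pics/{n}0.png",c["color"]);print(n,c["intrinsics"],c["R"],c["t"])
E
```

```text
{'time_s': 0.0, 'joints': array([-1.15462305,  0.33287849, -0.06470781,  1.460967  ,  0.02163195,
        1.34985855, -0.08851075]), 'joint_vel': array([ 4.70555048e-04, -1.20860404e-03, -7.33144267e-04, -1.37988807e-04,
        1.27407302e-03,  6.99197727e-05, -8.24190839e-04]), 'effort': array([-1.37657753e-04, -6.23263907e+01,  2.43047741e-02, -3.89900029e+01,
       -6.13412261e-02,  3.98480811e-02,  1.68408696e-04]), 'tool_pos': array([265.36941856, 565.45281853, 229.73755013]), 'eef_rot': array([-1.08016906e-04,  2.17618655e-01,  9.76033617e-01, -6.99099706e-04]), 'force': array([ 0.29288711, -0.29292078,  0.34189776]), 'ft_torque': array([-0.03940526,  0.00213476,  0.03327501]), 'finger_gap': 0.9991554291854085}
scene [[527.74868607   0.         313.32613844]
 [  0.         527.74868607 239.95042904]
 [  0.           0.           1.        ]] [[-0.90273513  0.42989694 -0.01605968]
 [ 0.33523745  0.67958471 -0.65251856]
 [-0.26960182 -0.59443523 -0.75760254]] [ 442.28753261 -118.00152228  958.52614649]
top [[593.853797     0.         324.04452172]
 [  0.         593.853797   241.37794742]
 [  0.           0.           1.        ]] [[ 9.64723177e-03 -9.99953425e-01  2.78888500e-04]
 [-9.82998933e-01 -9.53480060e-03 -1.83363532e-01]
 [ 1.83357651e-01  1.49480339e-03 -9.83045135e-01]] [-21.52460353 465.64363196 957.87309465]
```

View pics/scene0.png

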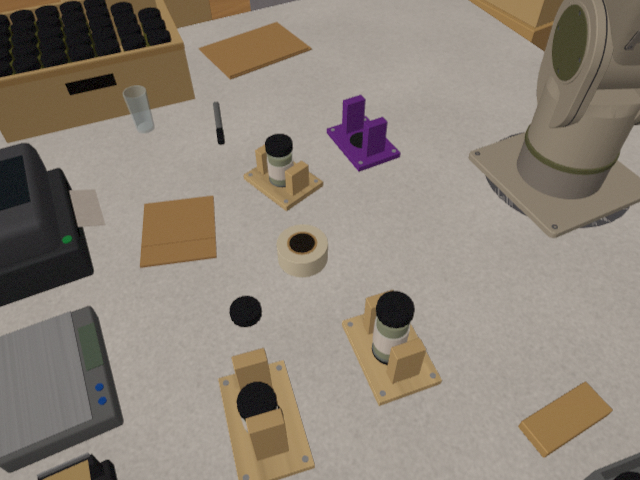

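View pics/top0.png

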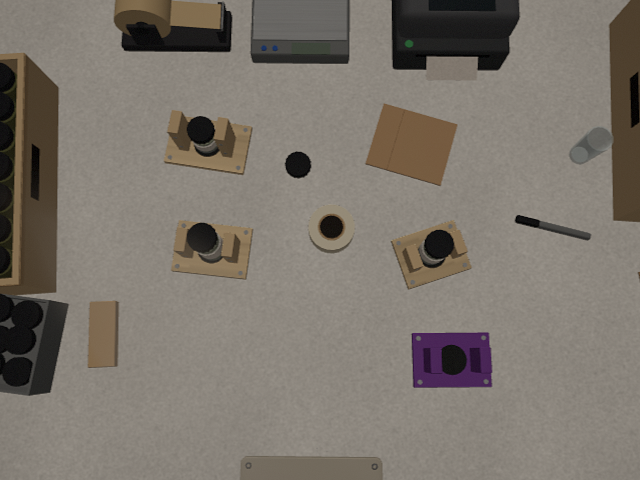

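Top view: three pine jigs at (208,146) A, (212,249) B and (431,254) C, each holding a jar. The purple look-alike is at (452,360), the roll at (331,229), the loose lid at (298,164), and a cardboard sheet at (412,145). In the scene view a second sheet-like piece lies at (255,48), and there's a wood block at (565,418). Next, a close crop to measure from.

Run:
```python
from h import *
a=cv2.imread("pics/top0.png")
cr=[(155,100),(160,205),(380,210),(360,95)]
t=[cv2.resize(a[y:y+100,x:x+100+20*0],None,fx=4,fy=3*4/3,interpolation=cv2.INTER_CUBIC)[:, :400] for x,y in cr]
s=np.vstack([np.hstack(t[:2]),np.hstack(t[2:])])
s=cv2.resize(s,(600,600)) ;cv2.imwrite("pics/crop0.png",s)
c=cam("top");sc=cam("scene")
for n,k in(("top",c),("scene",sc)):print(n,-np.array(k["R"]).T@np.array(k["t"]).ravel())
# dark lid blobs
for n,k in(("top",c),("scene",sc)):
    m=(k["color"].max(2)<45).astype(np.uint8)
    N,l,st,ce=cv2.connectedComponentsWithStats(m)
    for i in range(1,N):
        if 250<st[i,4]<1500: print(n,ce[i].round(1),st[i])
for u,v in((386,104),(457,124),(440,185),(367,163)):print('sheet',ray(c,u,v,5).round(0))
for u,v in((143,204),(214,197),(216,258),(141,266)):print('sheet s',ray(sc,u,v,5).round(0))
for u,v in((200,49),(280,24),(311,47),(232,76)):print('far s',ray(sc,u,v,5).round(0))
```

```text
top [ 282.30148558  -18.5156138  1027.02054959]
scene [697.24741584 459.83568597 656.28665787]
top [462.2   5.1] [428   0  69  12 767]
top [300.5  58.3] [251  54  98   9 727]
top [  6.7 106.2] [   0   63   16   88 1172]
top [634.3  99.6] [630  72   9  56 411]
top [200.4 129.9] [187 116  28  28 595]
top [  6.5 162.8] [  0 143  15  38 387]
top [ 34.8 172.2] [ 31 144   9  56 404]
top [297.6 164.3] [285 152  26  26 508]
top [  5.7 207.9] [  0 173  14  69 706]
top [331.1 226.5] [320 216  23  22 383]
top [201.8 237.2] [187 223  31  30 681]
top [438.6 244.1] [424 230  30  29 668]
top [  5.2 258.1] [  0 236  12  42 381]
top [452.8 359.4] [442 345  25  30 614]
scene [127.4  26.3] [ 111    2   35   49 1024]
scene [153.4  26.2] [138   8  33  37 772]
scene [90.5 83.8] [ 65  74  51  21 548]
scene [278.3 145.4] [265 134  27  23 494]
scene [ 12.8 183. ] [   0  155   31   56 1302]
scene [301.6 242.6] [290 234  24  18 349]
scene [394.6 309.2] [ 376  291   38   37 1080]
scene [245.1 311.1] [230 296  31  31 751]
scene [255.7 399.3] [ 237  382   40   37 1063]
scene [100.4 469.2] [ 76 455  40  25 500]
sheet [ 730. -128.    5.]
sheet [ 692. -257.    5.]
sheet [ 577. -223.    5.]
sheet [617. -93.   5.]
sheet s [ 696. -257.    5.]
sheet s [ 579. -219.    5.]
sheet s [620. -85.   5.]
sheet s [ 732. -122.    5.]
far s [ 450. -713.    5.]
far s [ 232. -737.    5.]
far s [ 210. -600.    5.]
far s [ 421. -568.    5.]
```

View pics/crop0.png

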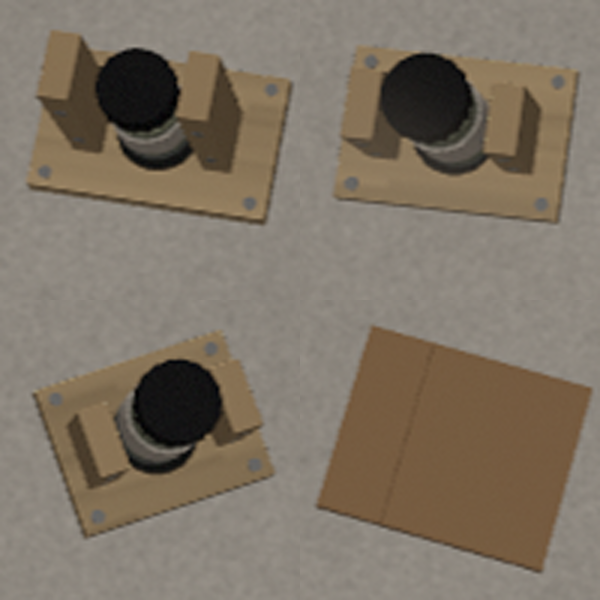

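Crop: A has the tallest cheeks and B the middle ones, while C has the lowest, and the sheet is bare at (412,145). Now I'll triangulate the lids and the jig bases.

```bash
cat >> h.py <<'E'
def tri(cs,uvs):
    P=[np.array(c["intrinsics"])@np.c_[np.array(c["R"]),np.array(c["t"]).ravel()] for c in cs]
    X=cv2.triangulatePoints(P[0],P[1],np.float64(uvs[0]).reshape(2,1),np.float64(uvs[1]).reshape(2,1)).ravel()
    return X[:3]/X[3]
E
python3 - <<'E'
from h import *
c=cam("top");s=cam("scene")
L={'A':((200.4,129.9),(255.7,399.3)),'B':((201.8,237.2),(394.6,309.2)),'C':((438.6,244.1),(278.3,145.4)),'lid':((297.6,164.3),(245.1,311.1))}
for k,v in L.items():print(k,tri((c,s),v).round(1))
J={'A':[(28,186),(265,221),(292,78)],'B':[(35,197),(258,221),(278,70),(56,46)],'C':[(86,237),(272,174),(219,32),(34,93)]}
O={'A':(155,100),'B':(160,205),'C':(380,210)}
for k,p in J.items():
    w=np.array([ray(c,O[k][0]+(u)/3,O[k][1]+(v)/3,12) for u,v in p])[:,:2]
    e=w[0]-w[1]; ctr=(w[0]+w[2])/2
    print(k,'ctr',ctr.round(1),w.mean(0).round(1),'len',np.linalg.norm(w[0]-w[1]).round(1),np.linalg.norm(w[1]-w[2]).round(1),'yaw',np.degrees(np.arctan2(-e[0],e[1])).round(1))
# scene corners of jigs (px read from view)
S={'A':[(220,378),(279,362),(313,465),(241,480)],'B':[(344,320),(382,399),(440,379)],'C':[(245,178),(288,207),(322,182)]}
for k,p in S.items():
    w=np.array([ray(s,u,v,12) for u,v in p])[:,:2];print(k,w.round(0).tolist(),((w[0]+w[2])/2).round(0))
E
```

```text
A [652.5 193.6  71.3]
B [459.5 175.3 106.8]
C [ 456.  -202.1   86.8]
lid [613.3  31.2   7.3]
A ctr [647.5 191.8] [629.2 170.4] len 143.0 90.5 yaw -8.1
B ctr [455.7 176.4] [455.8 176.8] len 129.1 88.9 yaw -5.6
C ctr [ 450.4 -202.5] [ 450.4 -202.3] len 113.8 87.9 yaw 19.2
A [[682.0, 117.0], [603.0, 130.0], [619.0, 270.0], [701.0, 249.0]] [650. 194.]
B [[493.0, 109.0], [505.0, 235.0], [423.0, 244.0]] [458. 177.]
C [[515.0, -233.0], [475.0, -132.0], [396.0, -162.0]] [ 455. -197.]
```

Base lengths of 143, 129 and 114 mm give A=high, B=middle and C=low. Lid heights put the short jar in A, the tall in B and the medium in C. The sheet at about (655,-175) measures 118x135, which fits; the far piece is too big. The plan is tall to sheet, medium to B, short to C, then tall to A.

```bash
cat >> h.py <<'E'
from scipy.spatial.transform import Rotation as Ro
def go(x,y,z,yaw=None):
    """tool-frame shift to reach world (x,y,z) with jaw axis at yaw deg (mod 180)"""
    s=robot.get_state();R=Ro.from_quat(np.roll(s["eef_rot"],-1)).as_matrix()
    d=R.T@(np.array([x,y,z])-s["tool_pos"])
    a=np.degrees(np.arctan2(R[1,1],R[0,1])); sp=0 if yaw is None else -((yaw-a+90)%180-90)
    print("t",round(s["time_s"],1),"pos",s["tool_pos"].round(1),"jaw",a.round(1),"tilt",np.degrees(np.arccos(-R[2,2])).round(2),"gap",round(s["finger_gap"]*87,1),"F",s["force"].round(1),"q7",s["joints"][6].round(2),"-> dxyz",d.round(1),"spin",round(sp,1))
E
python3 -c "
from h import *
go(457,176,230,-5.6)"
```

```text
t 0.3 pos [265.5 565.7 230.3] jaw 64.9 tilt 0.03 gap 87.2 F [-0.4  0.7  0.2] q7 -0.09 -> dxyz [-338.9 -271.4    0.4] spin 70.5
```

send_rows([
  {"dz":-40},
  {"dx":-30,"dy":-24,"dz":-60,"spin":6},
  {"dx":-60,"dy":-48,"dz":-60,"spin":12},
  {"dx":-90,"dy":-72,"dz":-60,"spin":18},
  {"dx":-120,"dy":-96,"dz":-60,"spin":25},
  {"dx":-150,"dy":-120,"dz":-60,"spin":31},
  {"dx":-180,"dy":-144,"dz":-60,"spin":37},
  {"dx":-210,"dy":-168,"dz":-60,"spin":43},
  {"dx":-240,"dy":-192,"dz":-60,"spin":50},
  {"dx":-270,"dy":-216,"dz":-50,"spin":56},
  {"dx":-300,"dy":-240,"dz":-30,"spin":62},
  {"dx":-320,"dy":-256,"dz":-10,"spin":67},
  {"dx":-339,"dy":-271,"dz":0,"spin":70.5},
  {"dx":-339,"dy":-271,"dz":0,"spin":70.5},
  {"dx":-339,"dy":-271,"dz":0,"spin":70.5},
  {"dx":-339,"dy":-271,"dz":0,"spin":70.5},
], hand=87, newtons=25)

```text
invalid input at $.moves[0]: expected keys dx, dy, dz, spin
```

Run:
```python
from h import *
go(457,176,230,-5.6)
c=cam("wrist");cv2.imwrite("pics/w1.png",c["color"]);print(c["intrinsics"],c["hand_eye"])
```

```text
t 0.3 pos [265.5 565.7 230.3] jaw 64.9 tilt 0.03 gap 87.2 F [-0.4  0.7  0.2] q7 -0.09 -> dxyz [-338.9 -271.4    0.4] spin 70.5
[[371.64829954   0.         315.78221256]
 [  0.         371.64829954 241.04925642]
 [  0.           0.           1.        ]] [[-2.28507426e-05 -9.66130678e-01 -2.58053314e-01  7.07709037e+01]
 [ 9.99999922e-01  7.99052619e-05 -3.87709284e-04 -7.14079240e-01]
 [ 3.95197651e-04 -2.58053303e-01  9.66130600e-01 -1.54444482e+02]
 [ 0.00000000e+00  0.00000000e+00  0.00000000e+00  1.00000000e+00]]
```

View pics/w1.png

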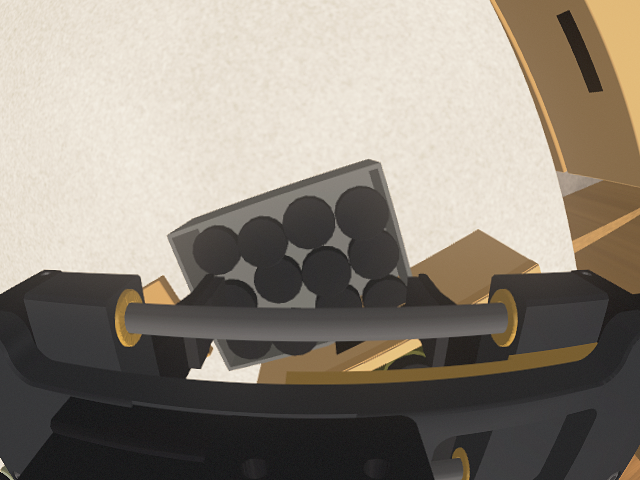

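The rows were refused because every key is required. The picture shows the start spot above a tray of jars (not ours), with a crate on the right. Resending.

send_rows([
  {"dx":0,"dy":0,"dz":-40,"spin":0},
  {"dx":0,"dy":0,"dz":-80,"spin":0},
  {"dx":-30,"dy":-24,"dz":-80,"spin":6},
  {"dx":-60,"dy":-48,"dz":-80,"spin":12},
  {"dx":-90,"dy":-72,"dz":-80,"spin":18},
  {"dx":-120,"dy":-96,"dz":-80,"spin":25},
  {"dx":-150,"dy":-120,"dz":-80,"spin":31},
  {"dx":-180,"dy":-144,"dz":-80,"spin":37},
  {"dx":-210,"dy":-168,"dz":-80,"spin":43},
  {"dx":-240,"dy":-192,"dz":-80,"spin":50},
  {"dx":-270,"dy":-216,"dz":-60,"spin":56},
  {"dx":-300,"dy":-240,"dz":-40,"spin":62},
  {"dx":-320,"dy":-256,"dz":-20,"spin":67},
  {"dx":-339,"dy":-271,"dz":0,"spin":70.5},
  {"dx":-339,"dy":-271,"dz":0,"spin":70.5},
  {"dx":-339,"dy":-271,"dz":0,"spin":70.5},
  {"dx":-339,"dy":-271,"dz":0,"spin":70.5},
], hand=87, newtons=25)

```text
time_s: 2.05
tool_pos: [457.2, 177.6, 231.2]
eef_rot: [-0.0, 0.74, 0.672, 0.001]
force: [-0.0, 0.3, 0.8]
finger_gap: 1.0
```

Run:
```python
from h import *
go(457,176,230,-5.6)
c=cam("wrist");cv2.imwrite("pics/w2.png",c["color"])
```

```text
t 2.0 pos [457.2 177.6 231.2] jaw -5.5 tilt 0.07 gap 87.0 F [-0.   0.3  0.8] q7 -0.55 -> dxyz [-1.6 -0.   1.2] spin 0.1
```

View pics/w2.png

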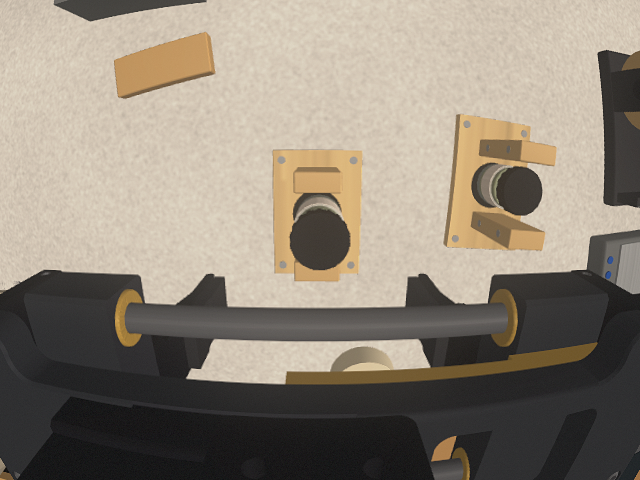

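Lid of B at about (320,240), its jig screws at (281,160), (353,160), (351,265) and (283,265). High jig A with the short jar at (519,191), screws (467,125), (525,133), (455,239).

```bash
cat >> h.py <<'E'
def wray(c,st,u,v,z):
    K=c["intrinsics"];f=K[0][0];d=np.array([u-K[0][2],v-K[1][2]]);r=np.hypot(*d);th=r/f
    k=np.r_[np.sin(th)*d/max(r,1e-9),np.cos(th)]
    H=np.array(c["hand_eye"]);R=Ro.from_quat(np.roll(st["eef_rot"],-1)).as_matrix()
    o=R@H[:3,3]+st["tool_pos"];w=R@H[:3,:3]@k
    return o+w*(z-o[2])/w[2]
def darks(c,box):
    x0,y0,x1,y1=box;g=cv2.cvtColor(c["color"],cv2.COLOR_BGR2GRAY)[y0:y1,x0:x1]
    m=cv2.morphologyEx((g<80).astype(np.uint8),cv2.MORPH_OPEN,np.ones((7,7)))
    k=max(cv2.findContours(m,cv2.RETR_EXTERNAL,cv2.CHAIN_APPROX_NONE)[0],key=cv2.contourArea)
    (u,v),r=cv2.minEnclosingCircle(k);x,y,w,h=cv2.boundingRect(k);return (u+x0,v+y0,r),(x+x0,y+y0,w,h)
E
python3 - <<'E'
from h import *
s=robot.get_state();c=cam("wrist")
for z,b in((116,(270,190,370,275)),(76,(490,160,550,220))):
    (u,v,r),bb=darks(c,b);a=wray(c,s,u,v,z);e=[wray(c,s,bb[0]+(0 if i==0 else bb[2]),v,z) for i in(0,1)]
    print('lid',u,v,r,bb,a.round(1),'diam',np.linalg.norm(e[0]-e[1]).round(1))
B=np.array([wray(c,s,*p,12) for p in((281,160),(353,160),(351,265),(283,265))])[:,:2]
print('B screws mean',B.mean(0).round(1),B.round(0).tolist())
A=np.array([wray(c,s,*p,12) for p in((525,133),(467,125),(455,239))])[:,:2]
print('A',((A[0]+A[2])/2).round(1),A.round(0).tolist())
go(457,176,97,-5.6)
E
```

```text
lid 319.31378173828125 239.08232498168945 30.66353416442871 (290, 209, 59, 61) [459.3 176.8 116. ] diam 44.4
lid 518.0454540252686 190.59090995788574 24.723777770996094 (497, 167, 45, 48) [647.2 195.1  76. ] diam 51.5
B screws mean [457.9 176.5] [[427.0, 235.0], [499.0, 228.0], [489.0, 118.0], [417.0, 125.0]]
A [650.9 192.3] [[697.0, 249.0], [624.0, 258.0], [605.0, 136.0]]
t 2.1 pos [457.2 177.6 231.3] jaw -5.5 tilt 0.07 gap 86.9 F [-0.1 -0.4 -0. ] q7 -0.55 -> dxyz [ -1.8  -0.2 134.3] spin 0.1
```

send_rows([
  {"dx":-1,"dy":1,"dz":30,"spin":0},
  {"dx":-1,"dy":1,"dz":60,"spin":0},
  {"dx":-1,"dy":1,"dz":85,"spin":0},
  {"dx":-1,"dy":1,"dz":105,"spin":0},
  {"dx":-1,"dy":1,"dz":120,"spin":0},
  {"dx":-1,"dy":1,"dz":130,"spin":0},
  {"dx":-1,"dy":1,"dz":134,"spin":0},
  {"dx":-1,"dy":1,"dz":134,"spin":0},
  {"dx":-1,"dy":1,"dz":134,"spin":0},
])

```text
time_s: 3.05
tool_pos: [458.6, 175.7, 97.3]
eef_rot: [0.0, 0.741, 0.672, 0.001]
force: [-0.1, -0.1, 0.8]
finger_gap: 1.001
```

send_rows([
  {"dx":0,"dy":0,"dz":0,"spin":0},
  {"dx":0,"dy":0,"dz":0,"spin":0},
  {"dx":0,"dy":0,"dz":0,"spin":0},
  {"dx":0,"dy":0,"dz":0,"spin":0},
  {"dx":0,"dy":0,"dz":0,"spin":0},
  {"dx":0,"dy":0,"dz":0,"spin":0},
  {"dx":0,"dy":0,"dz":0,"spin":0},
  {"dx":0,"dy":0,"dz":0,"spin":0},
], hand=36, newtons=25)

```text
time_s: 3.85
tool_pos: [458.3, 175.4, 96.6]
eef_rot: [0.0, 0.741, 0.671, 0.0]
force: [1.4, -0.5, -1.0]
finger_gap: 0.523
```

```bash
python3 -c "
from h import *
go(458.5,176.7,97,-5.6)
go(655,-174,230)"
```

```text
t 3.9 pos [458.3 175.4  96.6] jaw -5.6 tilt 0.02 gap 45.5 F [ 1.4 -0.5 -1. ] q7 -0.51 -> dxyz [ 1.3  0.  -0.4] spin -0.0
t 3.9 pos [458.3 175.4  96.6] jaw -5.6 tilt 0.02 gap 45.5 F [ 1.4 -0.5 -1. ] q7 -0.51 -> dxyz [-328.3  230.1 -133.4] spin 0
```

send_rows([
  {"dx":0,"dy":0,"dz":-3,"spin":0},
  {"dx":0,"dy":0,"dz":-10,"spin":0},
  {"dx":0,"dy":0,"dz":-25,"spin":0},
  {"dx":0,"dy":0,"dz":-45,"spin":0},
  {"dx":0,"dy":0,"dz":-65,"spin":0},
  {"dx":0,"dy":0,"dz":-85,"spin":0},
  {"dx":0,"dy":0,"dz":-105,"spin":0},
  {"dx":0,"dy":0,"dz":-120,"spin":0},
  {"dx":0,"dy":0,"dz":-130,"spin":0},
  {"dx":0,"dy":0,"dz":-134,"spin":0},
])

```text
time_s: 4.85
tool_pos: [458.4, 175.5, 231.6]
eef_rot: [0.0, 0.741, 0.671, 0.001]
force: [-0.3, 0.3, -1.9]
finger_gap: 0.515
```

send_rows([
  {"dx":-5,"dy":3,"dz":0,"spin":0},
  {"dx":-16,"dy":11,"dz":0,"spin":0},
  {"dx":-33,"dy":23,"dz":0,"spin":0},
  {"dx":-55,"dy":38,"dz":0,"spin":0},
  {"dx":-80,"dy":56,"dz":0,"spin":0},
  {"dx":-105,"dy":74,"dz":0,"spin":0},
  {"dx":-130,"dy":91,"dz":0,"spin":0},
  {"dx":-155,"dy":109,"dz":0,"spin":0},
  {"dx":-180,"dy":126,"dz":0,"spin":0},
  {"dx":-205,"dy":144,"dz":0,"spin":0},
  {"dx":-230,"dy":161,"dz":0,"spin":0},
  {"dx":-255,"dy":179,"dz":0,"spin":0},
  {"dx":-278,"dy":195,"dz":0,"spin":0},
  {"dx":-298,"dy":209,"dz":0,"spin":0},
  {"dx":-313,"dy":219,"dz":0,"spin":0},
  {"dx":-323,"dy":226,"dz":0,"spin":0},
  {"dx":-328,"dy":230,"dz":0,"spin":0},
  {"dx":-328,"dy":230,"dz":0,"spin":0},
  {"dx":-328,"dy":230,"dz":0,"spin":0},
])

```text
time_s: 6.75
tool_pos: [654.7, -172.9, 230.4]
eef_rot: [-0.0, 0.741, 0.672, 0.0]
force: [-0.0, -0.3, -2.5]
finger_gap: 0.52
```

Run:
```python
from h import *
go(655,-174,89.6)
s=cam("scene")["color"];w=cam("wrist")["color"]
cv2.imwrite("pics/p3.png",np.hstack([cv2.resize(s,(400,300)),cv2.resize(w,(400,300))]))
```

```text
t 6.8 pos [ 654.7 -172.9  230.4] jaw -5.6 tilt 0.04 gap 45.2 F [-0.  -0.3 -2.5] q7 0.27 -> dxyz [ -1.1   0.4 140.8] spin 0
```

View pics/p3.png

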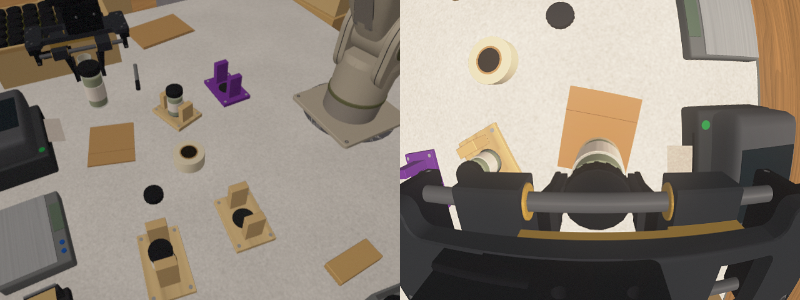

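Tall jar held upright over the sheet, B now empty. I'll place it about 20 mm nearer than the sheet's centre, to keep the gripper body clear of the printer.

send_rows([
  {"dx":-1,"dy":-6,"dz":5,"spin":0},
  {"dx":-1,"dy":-14,"dz":20,"spin":0},
  {"dx":-1,"dy":-18,"dz":40,"spin":0},
  {"dx":-1,"dy":-18,"dz":60,"spin":0},
  {"dx":-1,"dy":-18,"dz":80,"spin":0},
  {"dx":-1,"dy":-18,"dz":100,"spin":0},
  {"dx":-1,"dy":-18,"dz":115,"spin":0},
  {"dx":-1,"dy":-18,"dz":125,"spin":0},
  {"dx":-1,"dy":-18,"dz":131,"spin":0},
  {"dx":-1,"dy":-18,"dz":134,"spin":0},
  {"dx":-1,"dy":-18,"dz":136,"spin":0},
  {"dx":-1,"dy":-18,"dz":137,"spin":0},
  {"dx":-1,"dy":-18,"dz":138,"spin":0},
  {"dx":-1,"dy":-18,"dz":139,"spin":0},
  {"dx":-1,"dy":-18,"dz":140,"spin":0},
  {"dx":-1,"dy":-18,"dz":140,"spin":0},
  {"dx":-1,"dy":-18,"dz":140,"spin":0},
])

```text
time_s: 8.55
tool_pos: [636.8, -172.8, 90.5]
eef_rot: [-0.0, 0.741, 0.671, 0.0]
force: [0.3, 0.6, -1.9]
finger_gap: 0.521
```

Run:
```python
from h import *
go(637,-174,89.6)
```

```text
t 8.6 pos [ 636.8 -172.8   90.5] jaw -5.6 tilt 0.01 gap 45.3 F [ 0.3  0.6 -1.9] q7 0.31 -> dxyz [-1.1  0.3  0.9] spin 0
```

Weight is still on the tool, so I'll creep down until contact.

send_rows([
  {"dx":0,"dy":0,"dz":0.5,"spin":0},
  {"dx":0,"dy":0,"dz":1,"spin":0},
  {"dx":0,"dy":0,"dz":1.5,"spin":0},
  {"dx":0,"dy":0,"dz":1.5,"spin":0},
  {"dx":0,"dy":0,"dz":1.5,"spin":0},
])

```text
time_s: 9.05
tool_pos: [637.1, -173.0, 89.6]
eef_rot: [0.0, 0.741, 0.671, 0.0]
force: [-1.3, 0.3, 6.5]
finger_gap: 0.518
```

Contact (+6.5 N). Release and rise.

send_rows([
  {"dx":0,"dy":0,"dz":-0.5,"spin":0},
  {"dx":0,"dy":0,"dz":-0.5,"spin":0},
  {"dx":0,"dy":0,"dz":-0.5,"spin":0},
  {"dx":0,"dy":0,"dz":-0.5,"spin":0},
  {"dx":0,"dy":0,"dz":-0.5,"spin":0},
  {"dx":0,"dy":0,"dz":-0.5,"spin":0},
  {"dx":0,"dy":0,"dz":-5,"spin":0},
  {"dx":0,"dy":0,"dz":-20,"spin":0},
  {"dx":0,"dy":0,"dz":-50,"spin":0},
  {"dx":0,"dy":0,"dz":-90,"spin":0},
  {"dx":0,"dy":0,"dz":-130,"spin":0},
  {"dx":0,"dy":0,"dz":-140,"spin":0},
  {"dx":0,"dy":0,"dz":-140,"spin":0},
  {"dx":0,"dy":0,"dz":-140,"spin":0},
], hand=87)

```text
time_s: 10.45
tool_pos: [636.5, -172.7, 228.4]
eef_rot: [-0.0, 0.741, 0.672, -0.0]
force: [-0.4, -0.9, -0.8]
finger_gap: 1.004
```

Run:
```python
from h import *
go(454,-201,230,19.2)
```

```text
t 10.4 pos [ 636.5 -172.7  228.4] jaw -5.6 tilt 0.05 gap 87.3 F [-0.4 -0.9 -0.8] q7 0.27 -> dxyz [ -46.1 -178.8   -1.5] spin -24.8
```

send_rows([
  {"dx":-10,"dy":-30,"dz":0,"spin":-5},
  {"dx":-20,"dy":-70,"dz":0,"spin":-11},
  {"dx":-30,"dy":-110,"dz":0,"spin":-17},
  {"dx":-40,"dy":-150,"dz":0,"spin":-22},
  {"dx":-46,"dy":-179,"dz":-1,"spin":-24.8},
  {"dx":-46,"dy":-179,"dz":-1,"spin":-24.8},
  {"dx":-46,"dy":-179,"dz":-1,"spin":-24.8},
  {"dx":-46,"dy":-179,"dz":-1,"spin":-24.8},
  {"dx":-46,"dy":-179,"dz":-1,"spin":-24.8},
])

```text
time_s: 11.35
tool_pos: [454.7, -200.6, 229.4]
eef_rot: [-0.0, 0.579, 0.815, -0.001]
force: [-0.1, 0.6, -0.0]
finger_gap: 1.001
```

Run:
```python
from h import *
go(454,-201,77,19.2)
s=robot.get_state();c=cam("wrist");cv2.imwrite("pics/w4.png",c["color"])
print(darks(c,(250,170,390,290)))
```

```text
t 11.3 pos [ 454.7 -200.6  229.4] jaw 19.2 tilt 0.08 gap 87.1 F [-0.1  0.6 -0. ] q7 0.68 -> dxyz [-1.000e-01 -6.000e-01  1.524e+02] spin -0.0
((317.20594787597656, 232.53559112548828, 29.096893310546875), (290, 205, 56, 57))
```

View pics/w4.png

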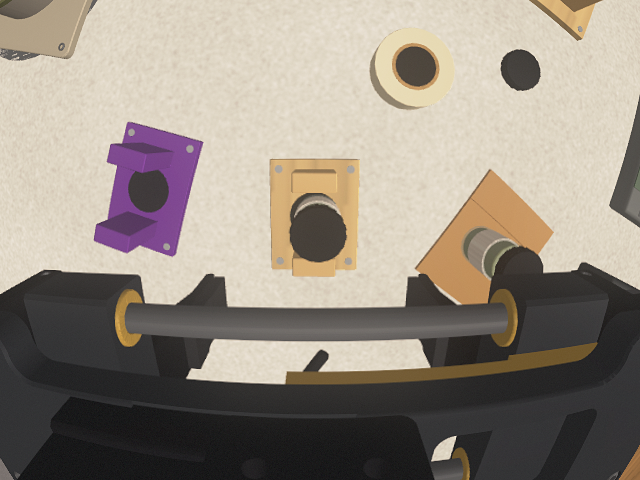

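Low jig C, screws at (278,169), (350,169), (279,261) and (349,261), lid at (317,233). The tall jar is standing on the sheet.

Run:
```python
from h import *
s=robot.get_state();c=cam("wrist")
print(wray(c,s,317.2,232.5,96).round(1), (np.array([wray(c,s,290,232,96)-wray(c,s,346,232,96)])).round(1))
B=np.array([wray(c,s,*p,12) for p in((278,169),(350,169),(349,261),(279,261))])[:,:2]
print(B.mean(0).round(1),B.round(0).tolist()); e=B[0]-B[3];f=B[1]-B[2];e=e+f
print(np.degrees(np.arctan2(-e[0],e[1])))
go(454,-201,77,19.2)
```

```text
[ 454.7 -200.5   96. ] [[-42.2 -14.7   0. ]]
[ 452.7 -204.5] [[403.0, -171.0], [471.0, -147.0], [503.0, -238.0], [434.0, -262.0]]
19.127381598526807
t 11.4 pos [ 454.6 -200.8  229.6] jaw 19.2 tilt 0.06 gap 86.9 F [-0.2 -0.4 -0.2] q7 0.68 -> dxyz [  0.   -0.4 152.6] spin -0.0
```

send_rows([
  {"dx":0,"dy":0,"dz":30,"spin":0},
  {"dx":0,"dy":0,"dz":65,"spin":0},
  {"dx":0,"dy":0,"dz":95,"spin":0},
  {"dx":0,"dy":0,"dz":120,"spin":0},
  {"dx":0,"dy":0,"dz":138,"spin":0},
  {"dx":0,"dy":0,"dz":148,"spin":0},
  {"dx":0,"dy":0,"dz":152,"spin":0},
  {"dx":0,"dy":0,"dz":152,"spin":0},
  {"dx":0,"dy":0,"dz":152,"spin":0},
])

```text
time_s: 12.35
tool_pos: [454.8, -201.2, 78.8]
eef_rot: [0.001, 0.58, 0.815, 0.0]
force: [0.3, 0.8, -0.4]
finger_gap: 0.999
```

send_rows([
  {"dx":0,"dy":0,"dz":0,"spin":0},
  {"dx":0,"dy":0,"dz":0,"spin":0},
  {"dx":0,"dy":0,"dz":0,"spin":0},
  {"dx":0,"dy":0,"dz":0,"spin":0},
  {"dx":0,"dy":0,"dz":0,"spin":0},
  {"dx":0,"dy":0,"dz":0,"spin":0},
  {"dx":0,"dy":0,"dz":0,"spin":0},
  {"dx":0,"dy":0,"dz":0,"spin":0},
], hand=36, newtons=25)

```text
time_s: 13.15
tool_pos: [454.3, -201.0, 78.1]
eef_rot: [0.0, 0.58, 0.815, 0.0]
force: [1.3, 0.3, 0.3]
finger_gap: 0.524
```

send_rows([
  {"dx":0,"dy":0,"dz":-3,"spin":0},
  {"dx":0,"dy":0,"dz":-10,"spin":0},
  {"dx":0,"dy":0,"dz":-25,"spin":0},
  {"dx":0,"dy":0,"dz":-45,"spin":0},
  {"dx":0,"dy":0,"dz":-65,"spin":0},
  {"dx":0,"dy":0,"dz":-85,"spin":0},
  {"dx":0,"dy":0,"dz":-105,"spin":0},
  {"dx":0,"dy":0,"dz":-125,"spin":0},
  {"dx":0,"dy":0,"dz":-140,"spin":0},
  {"dx":0,"dy":0,"dz":-150,"spin":0},
  {"dx":0,"dy":0,"dz":-153,"spin":0},
  {"dx":0,"dy":0,"dz":-153,"spin":0},
])

```text
time_s: 14.35
tool_pos: [454.1, -201.1, 231.0]
eef_rot: [0.0, 0.58, 0.815, 0.0]
force: [0.9, -0.4, -2.0]
finger_gap: 0.526
```

Run:
```python
from h import *
c=cam("top");cv2.imwrite("pics/top5.png",c["color"])
for b,z in(((185,225,245,275),12),):
    (u,v,r),bb=darks(c,b);print(u,v,r,bb,ray(c,u,v,z).round(1))
go(457.5,176.3,230,-5.6)
```

```text
211.0813446044922 248.6908893585205 14.120368957519531 (198, 235, 24, 28) [456.8 178.8  12. ]
t 14.4 pos [ 453.9 -201.   230.5] jaw 19.2 tilt 0.04 gap 45.4 F [ 0.2  0.4 -1.9] q7 0.68 -> dxyz [355.2 127.2   0.6] spin 24.8
```

View pics/top5.png

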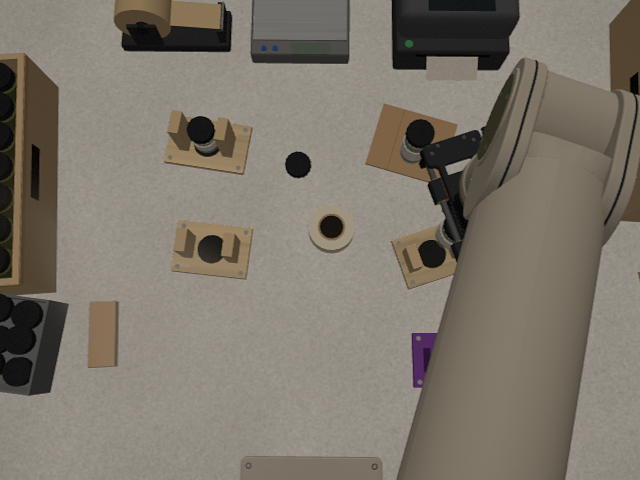

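B is empty with its pad at (211,249), and the tall jar stands on the sheet. Carrying the medium jar to B.

send_rows([
  {"dx":5,"dy":2,"dz":0,"spin":0},
  {"dx":17,"dy":6,"dz":0,"spin":1},
  {"dx":35,"dy":12,"dz":0,"spin":2},
  {"dx":58,"dy":21,"dz":0,"spin":4},
  {"dx":84,"dy":30,"dz":0,"spin":6},
  {"dx":111,"dy":40,"dz":0,"spin":8},
  {"dx":138,"dy":49,"dz":0,"spin":10},
  {"dx":165,"dy":59,"dz":0,"spin":12},
  {"dx":192,"dy":69,"dz":0,"spin":14},
  {"dx":219,"dy":78,"dz":0,"spin":16},
  {"dx":246,"dy":88,"dz":0,"spin":18},
  {"dx":273,"dy":98,"dz":0,"spin":20},
  {"dx":298,"dy":107,"dz":0,"spin":22},
  {"dx":320,"dy":115,"dz":0,"spin":23},
  {"dx":337,"dy":121,"dz":0,"spin":24},
  {"dx":349,"dy":125,"dz":0,"spin":24.8},
  {"dx":355,"dy":127,"dz":0,"spin":24.8},
  {"dx":355,"dy":127,"dz":0,"spin":24.8},
  {"dx":355,"dy":127,"dz":0,"spin":24.8},
  {"dx":355,"dy":127,"dz":0,"spin":24.8},
])

```text
time_s: 16.4
tool_pos: [457.7, 175.1, 231.0]
eef_rot: [0.0, 0.741, 0.671, -0.0]
force: [-0.3, 0.8, -1.3]
finger_gap: 0.514
```

Run:
```python
from h import *
go(457.5,176.7,78,-5.6)
c=cam("top")
m=c["color"][235:275,405:455]
for b,z in(((410,235,450,275),12),):
    (u,v,r),bb=darks(c,b);print(u,v,r,bb,ray(c,u,v,z).round(1))
```

```text
t 16.4 pos [457.7 175.1 231. ] jaw -5.7 tilt 0.01 gap 44.7 F [-0.3  0.8 -1.3] q7 -0.55 -> dxyz [  1.6  -0.3 153. ] spin -0.1
431.0745849609375 253.75966835021973 14.353082656860352 (419, 240, 27, 28) [ 451.6 -202.6   12. ]
```

send_rows([
  {"dx":1.5,"dy":0,"dz":10,"spin":0},
  {"dx":1.5,"dy":0,"dz":30,"spin":0},
  {"dx":1.5,"dy":0,"dz":50,"spin":0},
  {"dx":1.5,"dy":0,"dz":70,"spin":0},
  {"dx":1.5,"dy":0,"dz":90,"spin":0},
  {"dx":1.5,"dy":0,"dz":108,"spin":0},
  {"dx":1.5,"dy":0,"dz":124,"spin":0},
  {"dx":1.5,"dy":0,"dz":136,"spin":0},
  {"dx":1.5,"dy":0,"dz":144,"spin":0},
  {"dx":1.5,"dy":0,"dz":148,"spin":0},
  {"dx":1.5,"dy":0,"dz":150,"spin":0},
  {"dx":1.5,"dy":0,"dz":151,"spin":0},
  {"dx":1.5,"dy":0,"dz":152,"spin":0},
  {"dx":1.5,"dy":0,"dz":152.5,"spin":0},
  {"dx":1.5,"dy":0,"dz":153,"spin":0},
  {"dx":1.5,"dy":0,"dz":153,"spin":0},
])

```text
time_s: 18.05
tool_pos: [457.8, 177.5, 78.1]
eef_rot: [-0.0, 0.741, 0.671, 0.0]
force: [0.3, -0.1, -0.6]
finger_gap: 0.523
```

Run:
```python
from h import *
go(457.5,176.7,78,-5.6)
```

```text
t 18.1 pos [457.8 177.5  78.1] jaw -5.6 tilt 0.01 gap 45.5 F [ 0.3 -0.1 -0.6] q7 -0.53 -> dxyz [-0.8 -0.3  0.1] spin -0.0
```

send_rows([
  {"dx":0,"dy":0,"dz":0.5,"spin":0},
  {"dx":0,"dy":0,"dz":1,"spin":0},
  {"dx":0,"dy":0,"dz":1,"spin":0},
])

```text
time_s: 18.35
tool_pos: [458.1, 177.8, 77.9]
eef_rot: [-0.0, 0.741, 0.671, 0.0]
force: [-1.8, -0.7, 7.6]
finger_gap: 0.521
```

Contact at +7.6 N. Release, rise, then look toward A.

send_rows([
  {"dx":0,"dy":0,"dz":-0.5,"spin":0},
  {"dx":0,"dy":0,"dz":-0.5,"spin":0},
  {"dx":0,"dy":0,"dz":-0.5,"spin":0},
  {"dx":0,"dy":0,"dz":-0.5,"spin":0},
  {"dx":0,"dy":0,"dz":-0.5,"spin":0},
  {"dx":0,"dy":0,"dz":-0.5,"spin":0},
  {"dx":0,"dy":0,"dz":-5,"spin":0},
  {"dx":0,"dy":0,"dz":-20,"spin":0},
  {"dx":0,"dy":0,"dz":-50,"spin":0},
  {"dx":0,"dy":0,"dz":-90,"spin":0},
  {"dx":0,"dy":0,"dz":-130,"spin":0},
  {"dx":0,"dy":0,"dz":-152,"spin":0},
  {"dx":0,"dy":0,"dz":-152,"spin":0},
  {"dx":0,"dy":0,"dz":-152,"spin":0},
], hand=87)

```text
time_s: 19.75
tool_pos: [457.8, 177.5, 229.2]
eef_rot: [0.0, 0.741, 0.671, 0.0]
force: [-0.6, -1.0, -0.5]
finger_gap: 0.997
```

Run:
```python
from h import *
go(650,193,230,-8.1)
```

```text
t 19.8 pos [457.8 177.5 229.2] jaw -5.6 tilt 0.04 gap 86.7 F [-0.6 -1.  -0.5] q7 -0.56 -> dxyz [ 34.4 189.8  -0.7] spin 2.5
```

send_rows([
  {"dx":7,"dy":40,"dz":0,"spin":1},
  {"dx":14,"dy":80,"dz":0,"spin":2},
  {"dx":22,"dy":120,"dz":0,"spin":2.5},
  {"dx":29,"dy":160,"dz":0,"spin":2.5},
  {"dx":34,"dy":190,"dz":0,"spin":2.5},
  {"dx":34,"dy":190,"dz":0,"spin":2.5},
  {"dx":34,"dy":190,"dz":0,"spin":2.5},
  {"dx":34,"dy":190,"dz":0,"spin":2.5},
  {"dx":34,"dy":190,"dz":0,"spin":2.5},
])

```text
time_s: 20.65
tool_pos: [649.4, 192.8, 229.2]
eef_rot: [-0.0, 0.755, 0.655, 0.0]
force: [0.6, 0.5, -0.1]
finger_gap: 1.002
```

Run:
```python
from h import *
go(650,193,57,-8.1)
s=robot.get_state();c=cam("wrist");cv2.imwrite("pics/w6.png",c["color"])
print(darks(c,(250,150,390,290)))
```

```text
t 20.6 pos [649.4 192.8 229.2] jaw -8.1 tilt 0.03 gap 87.2 F [ 0.6  0.5 -0.1] q7 -0.43 -> dxyz [  0.2   0.6 172.2] spin -0.0
((319.1692886352539, 222.33464813232422, 28.51862144470215), (293, 197, 54, 53))
```

View pics/w6.png

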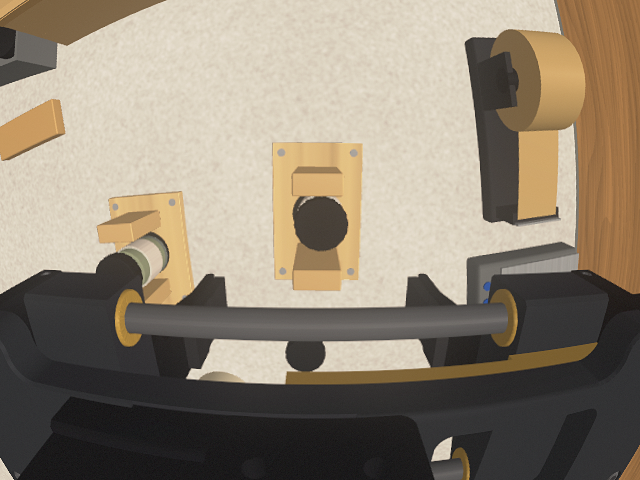

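High jig A, screws (281,153), (353,153), (282,271) and (350,271), short jar's lid at (320,222). Medium jar standing in B.

Run:
```python
from h import *
s=robot.get_state();c=cam("wrist")
print(wray(c,s,320,222.3,76).round(1))
B=np.array([wray(c,s,*p,12) for p in((281,153),(353,153),(350,271),(282,271))])[:,:2]
print(B.mean(0).round(1),B.round(0).tolist()); e=B[0]-B[3]+B[1]-B[2]
print(np.degrees(np.arctan2(-e[0],e[1])))
x=wray(c,s,320,222.3,76);go(x[0],x[1],57,-8.1)
```

```text
[653.  196.3  76. ]
[649.5 192. ] [[623.0, 258.0], [694.0, 248.0], [676.0, 126.0], [604.0, 136.0]]
-8.575275083887314
t 20.8 pos [649.7 192.8 229.6] jaw -8.1 tilt 0.04 gap 86.9 F [-0.5 -1.   0.7] q7 -0.43 -> dxyz [  3.8   2.8 172.6] spin -0.0
```

send_rows([
  {"dx":3,"dy":3,"dz":40,"spin":0},
  {"dx":3,"dy":3,"dz":80,"spin":0},
  {"dx":3,"dy":3,"dz":110,"spin":0},
  {"dx":3,"dy":3,"dz":135,"spin":0},
  {"dx":3,"dy":3,"dz":155,"spin":0},
  {"dx":3,"dy":3,"dz":167,"spin":0},
  {"dx":3,"dy":3,"dz":172,"spin":0},
  {"dx":3,"dy":3,"dz":172,"spin":0},
  {"dx":3,"dy":3,"dz":172,"spin":0},
])

```text
time_s: 21.65
tool_pos: [654.2, 195.4, 58.3]
eef_rot: [0.0, 0.756, 0.655, 0.001]
force: [0.1, -0.5, 0.5]
finger_gap: 0.999
```

send_rows([
  {"dx":0,"dy":0,"dz":0,"spin":0},
  {"dx":0,"dy":0,"dz":0,"spin":0},
  {"dx":0,"dy":0,"dz":0,"spin":0},
  {"dx":0,"dy":0,"dz":0,"spin":0},
  {"dx":0,"dy":0,"dz":0,"spin":0},
  {"dx":0,"dy":0,"dz":0,"spin":0},
  {"dx":0,"dy":0,"dz":0,"spin":0},
  {"dx":0,"dy":0,"dz":0,"spin":0},
], hand=36, newtons=25)

```text
time_s: 22.45
tool_pos: [653.6, 195.2, 57.0]
eef_rot: [0.0, 0.756, 0.655, 0.0]
force: [0.0, -0.4, -0.3]
finger_gap: 0.52
```

send_rows([
  {"dx":0,"dy":0,"dz":-3,"spin":0},
  {"dx":0,"dy":0,"dz":-10,"spin":0},
  {"dx":0,"dy":0,"dz":-25,"spin":0},
  {"dx":0,"dy":0,"dz":-45,"spin":0},
  {"dx":0,"dy":0,"dz":-65,"spin":0},
  {"dx":0,"dy":0,"dz":-85,"spin":0},
  {"dx":0,"dy":0,"dz":-105,"spin":0},
  {"dx":0,"dy":0,"dz":-125,"spin":0},
  {"dx":0,"dy":0,"dz":-145,"spin":0},
  {"dx":0,"dy":0,"dz":-160,"spin":0},
  {"dx":0,"dy":0,"dz":-170,"spin":0},
  {"dx":0,"dy":0,"dz":-173,"spin":0},
  {"dx":0,"dy":0,"dz":-173,"spin":0},
])

```text
time_s: 23.75
tool_pos: [653.5, 195.2, 230.0]
eef_rot: [-0.0, 0.756, 0.655, -0.0]
force: [-0.1, 0.1, -1.9]
finger_gap: 0.518
```

Run:
```python
from h import *
go(452.5,-203,230,19.1)
c=cam("top")
(u,v,r),bb=darks(c,(185,130,230,165));print('A pad',u,v,bb,ray(c,u,v,12).round(1))
```

```text
t 23.8 pos [653.5 195.2 230. ] jaw -8.1 tilt 0.0 gap 45.1 F [-0.1  0.1 -1.9] q7 -0.44 -> dxyz [-422.6 -142.6    0. ] spin -27.2
A pad 213.85294151306152 143.5 (195, 131, 35, 26) [648.3 182.4  12. ]
```

Short jar held. Carry it to C.

send_rows([
  {"dx":-6,"dy":-2,"dz":0,"spin":0},
  {"dx":-20,"dy":-7,"dz":0,"spin":-1},
  {"dx":-42,"dy":-14,"dz":0,"spin":-2},
  {"dx":-70,"dy":-24,"dz":0,"spin":-4},
  {"dx":-102,"dy":-34,"dz":0,"spin":-6},
  {"dx":-135,"dy":-46,"dz":0,"spin":-9},
  {"dx":-168,"dy":-57,"dz":0,"spin":-11},
  {"dx":-201,"dy":-68,"dz":0,"spin":-13},
  {"dx":-234,"dy":-79,"dz":0,"spin":-15},
  {"dx":-267,"dy":-90,"dz":0,"spin":-17},
  {"dx":-300,"dy":-101,"dz":0,"spin":-19},
  {"dx":-332,"dy":-112,"dz":0,"spin":-21},
  {"dx":-360,"dy":-121,"dz":0,"spin":-23},
  {"dx":-384,"dy":-130,"dz":0,"spin":-25},
  {"dx":-402,"dy":-136,"dz":0,"spin":-26},
  {"dx":-415,"dy":-140,"dz":0,"spin":-27},
  {"dx":-422.5,"dy":-142.5,"dz":0,"spin":-27.2},
  {"dx":-422.5,"dy":-142.5,"dz":0,"spin":-27.2},
  {"dx":-422.5,"dy":-142.5,"dz":0,"spin":-27.2},
])

```text
time_s: 25.7
tool_pos: [452.8, -202.3, 229.8]
eef_rot: [-0.0, 0.58, 0.814, 0.0]
force: [-0.4, 0.6, -1.6]
finger_gap: 0.519
```

Run:
```python
from h import *
go(452.5,-203,57,19.1)
c=cam("top");m=(c["color"].max(2)[120:175,160:260]<48).astype(np.uint8)
N,l,st,ce=cv2.connectedComponentsWithStats(m)
for i in range(1,N):
    if st[i,4]>60: u,v=ce[i]+[160,120];print(st[i],u,v,ray(c,u,v,12).round(1))
c2=cam("scene")["color"]
cv2.imwrite("pics/p7.png",np.hstack([cv2.resize(c["color"][100:300,150:480],(400,242)),cv2.resize(c2,(400,300))[:242]]))
```

```text
t 25.7 pos [ 452.8 -202.3  229.8] jaw 19.1 tilt 0.03 gap 45.2 F [-0.4  0.6 -1.6] q7 0.68 -> dxyz [ -0.7  -0.5 172.8] spin -0.0
[ 35  11  24  25 452] 205.72566371681415 143.60398230088495 [648. 197.  12.]
```

View pics/p7.png

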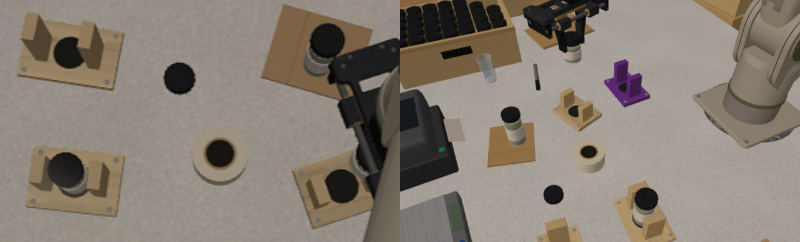

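Short jar held over C, A empty, medium in B. Descending.

send_rows([
  {"dx":-0.5,"dy":0,"dz":10,"spin":0},
  {"dx":-0.5,"dy":0,"dz":30,"spin":0},
  {"dx":-0.5,"dy":0,"dz":52,"spin":0},
  {"dx":-0.5,"dy":0,"dz":75,"spin":0},
  {"dx":-0.5,"dy":0,"dz":98,"spin":0},
  {"dx":-0.5,"dy":0,"dz":120,"spin":0},
  {"dx":-0.5,"dy":0,"dz":138,"spin":0},
  {"dx":-0.5,"dy":0,"dz":152,"spin":0},
  {"dx":-0.5,"dy":0,"dz":161,"spin":0},
  {"dx":-0.5,"dy":0,"dz":166,"spin":0},
  {"dx":-0.5,"dy":0,"dz":168.5,"spin":0},
  {"dx":-0.5,"dy":0,"dz":170,"spin":0},
  {"dx":-0.5,"dy":0,"dz":171,"spin":0},
  {"dx":-0.5,"dy":0,"dz":172,"spin":0},
  {"dx":-0.5,"dy":0,"dz":172.5,"spin":0},
  {"dx":-0.5,"dy":0,"dz":172.5,"spin":0},
])

```text
time_s: 27.4
tool_pos: [452.9, -203.4, 57.6]
eef_rot: [0.0, 0.58, 0.814, 0.0]
force: [-0.7, -0.4, -2.1]
finger_gap: 0.52
```

send_rows([
  {"dx":0,"dy":0,"dz":0.3,"spin":0},
  {"dx":0,"dy":0,"dz":0.3,"spin":0},
])

```text
time_s: 27.6
tool_pos: [452.8, -203.4, 57.2]
eef_rot: [-0.0, 0.58, 0.814, 0.0]
force: [0.8, 0.3, -2.0]
finger_gap: 0.518
```

send_rows([
  {"dx":0,"dy":0,"dz":0.5,"spin":0},
  {"dx":0,"dy":0,"dz":1,"spin":0},
  {"dx":0,"dy":0,"dz":1,"spin":0},
])

```text
time_s: 27.9
tool_pos: [453.1, -203.5, 56.8]
eef_rot: [0.0, 0.58, 0.814, 0.0]
force: [-3.0, 0.4, 7.2]
finger_gap: 0.515
```

Contact. Release and rise.

send_rows([
  {"dx":0,"dy":0,"dz":-0.5,"spin":0},
  {"dx":0,"dy":0,"dz":-0.5,"spin":0},
  {"dx":0,"dy":0,"dz":-0.5,"spin":0},
  {"dx":0,"dy":0,"dz":-0.5,"spin":0},
  {"dx":0,"dy":0,"dz":-0.5,"spin":0},
  {"dx":0,"dy":0,"dz":-0.5,"spin":0},
  {"dx":0,"dy":0,"dz":-5,"spin":0},
  {"dx":0,"dy":0,"dz":-20,"spin":0},
  {"dx":0,"dy":0,"dz":-50,"spin":0},
  {"dx":0,"dy":0,"dz":-90,"spin":0},
  {"dx":0,"dy":0,"dz":-130,"spin":0},
  {"dx":0,"dy":0,"dz":-172,"spin":0},
  {"dx":0,"dy":0,"dz":-173,"spin":0},
  {"dx":0,"dy":0,"dz":-173,"spin":0},
], hand=87)

```text
time_s: 29.3
tool_pos: [453.3, -203.5, 230.1]
eef_rot: [0.001, 0.58, 0.814, 0.001]
force: [0.2, -0.3, -0.8]
finger_gap: 1.0
```

Run:
```python
from h import *
go(637,-173,230,-8.3)
```

```text
t 29.3 pos [ 453.3 -203.5  230.1] jaw 19.1 tilt 0.13 gap 87.0 F [ 0.2 -0.3 -0.8] q7 0.68 -> dxyz [-31.2 183.6   0.6] spin 27.4
```

send_rows([
  {"dx":-6,"dy":36,"dz":0,"spin":6},
  {"dx":-12,"dy":74,"dz":0,"spin":12},
  {"dx":-19,"dy":110,"dz":0,"spin":18},
  {"dx":-25,"dy":147,"dz":0,"spin":24},
  {"dx":-31,"dy":183.5,"dz":0,"spin":27.4},
  {"dx":-31,"dy":183.5,"dz":0,"spin":27.4},
  {"dx":-31,"dy":183.5,"dz":0,"spin":27.4},
  {"dx":-31,"dy":183.5,"dz":0,"spin":27.4},
  {"dx":-31,"dy":183.5,"dz":0,"spin":27.4},
])

```text
time_s: 30.2
tool_pos: [635.5, -173.5, 229.4]
eef_rot: [-0.0, 0.757, 0.653, 0.0]
force: [-0.2, 0.2, -0.8]
finger_gap: 0.994
```

Run:
```python
from h import *
go(637,-173,89.6,-8.3)
s=robot.get_state();c=cam("wrist");cv2.imwrite("pics/w8.png",c["color"])
(u,v,r),bb=darks(c,(250,190,390,275));print(u,v,r,bb,wray(c,s,u,v,109).round(1))
```

```text
t 30.2 pos [ 635.5 -173.5  229.4] jaw -8.4 tilt 0.01 gap 86.4 F [-0.2  0.2 -0.8] q7 0.18 -> dxyz [  0.7   1.5 139.8] spin -0.1
319.26744079589844 233.17441940307617 30.240371704101562 (291, 204, 58, 60) [ 637.8 -171.3  109. ]
```

View pics/w8.png

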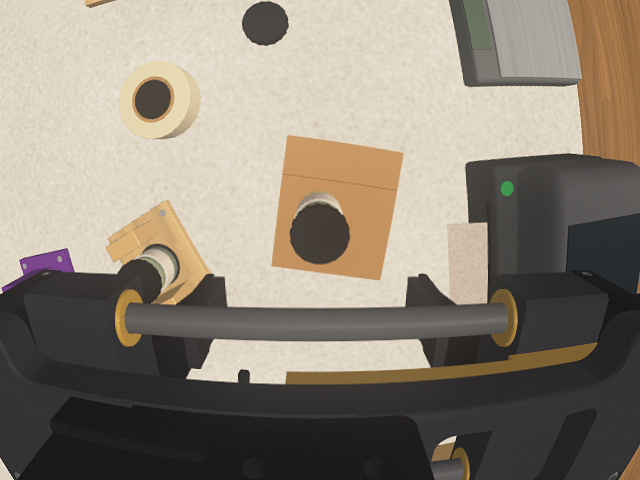

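Tall jar on the sheet, lid at (319,233) → (637.8,-171.3), which agrees with where I put it. The short jar stands in C.

send_rows([
  {"dx":1,"dy":1.5,"dz":30,"spin":0},
  {"dx":1,"dy":1.5,"dz":65,"spin":0},
  {"dx":1,"dy":1.5,"dz":95,"spin":0},
  {"dx":1,"dy":1.5,"dz":115,"spin":0},
  {"dx":1,"dy":1.5,"dz":130,"spin":0},
  {"dx":1,"dy":1.5,"dz":138,"spin":0},
  {"dx":1,"dy":1.5,"dz":140,"spin":0},
  {"dx":1,"dy":1.5,"dz":140,"spin":0},
  {"dx":1,"dy":1.5,"dz":140,"spin":0},
])

```text
time_s: 31.15
tool_pos: [638.7, -172.2, 90.4]
eef_rot: [0.001, 0.757, 0.654, 0.001]
force: [-0.0, -0.3, 0.5]
finger_gap: 0.999
```

send_rows([
  {"dx":0,"dy":0,"dz":0,"spin":0},
  {"dx":0,"dy":0,"dz":0,"spin":0},
  {"dx":0,"dy":0,"dz":0,"spin":0},
  {"dx":0,"dy":0,"dz":0,"spin":0},
  {"dx":0,"dy":0,"dz":0,"spin":0},
  {"dx":0,"dy":0,"dz":0,"spin":0},
  {"dx":0,"dy":0,"dz":0,"spin":0},
  {"dx":0,"dy":0,"dz":0,"spin":0},
], hand=36, newtons=25)

```text
time_s: 31.95
tool_pos: [638.1, -172.0, 89.2]
eef_rot: [0.0, 0.757, 0.654, 0.0]
force: [0.1, -0.3, 0.2]
finger_gap: 0.517
```

send_rows([
  {"dx":0,"dy":0,"dz":-3,"spin":0},
  {"dx":0,"dy":0,"dz":-10,"spin":0},
  {"dx":0,"dy":0,"dz":-25,"spin":0},
  {"dx":0,"dy":0,"dz":-45,"spin":0},
  {"dx":0,"dy":0,"dz":-65,"spin":0},
  {"dx":0,"dy":0,"dz":-85,"spin":0},
  {"dx":0,"dy":0,"dz":-105,"spin":0},
  {"dx":0,"dy":0,"dz":-125,"spin":0},
  {"dx":0,"dy":0,"dz":-140,"spin":0},
  {"dx":0,"dy":0,"dz":-150,"spin":0},
  {"dx":0,"dy":0,"dz":-153,"spin":0},
  {"dx":0,"dy":0,"dz":-153,"spin":0},
])

```text
time_s: 33.15
tool_pos: [638.0, -171.9, 242.2]
eef_rot: [-0.0, 0.757, 0.654, 0.0]
force: [-0.2, 0.6, -2.0]
finger_gap: 0.516
```

Run:
```python
from h import *
go(649.5,193,242,-8.3)
```

```text
t 33.1 pos [ 638.  -171.9  242.2] jaw -8.3 tilt 0.01 gap 44.9 F [-0.2  0.6 -2. ] q7 0.17 -> dxyz [ 3.627e+02 -4.160e+01  2.000e-01] spin -0.0
```

send_rows([
  {"dx":5,"dy":-1,"dz":0,"spin":0},
  {"dx":17,"dy":-2,"dz":0,"spin":0},
  {"dx":36,"dy":-4,"dz":0,"spin":0},
  {"dx":60,"dy":-7,"dz":0,"spin":0},
  {"dx":87,"dy":-10,"dz":0,"spin":0},
  {"dx":115,"dy":-13,"dz":0,"spin":0},
  {"dx":143,"dy":-16,"dz":0,"spin":0},
  {"dx":171,"dy":-20,"dz":0,"spin":0},
  {"dx":199,"dy":-23,"dz":0,"spin":0},
  {"dx":227,"dy":-26,"dz":0,"spin":0},
  {"dx":255,"dy":-29,"dz":0,"spin":0},
  {"dx":282,"dy":-32,"dz":0,"spin":0},
  {"dx":306,"dy":-35,"dz":0,"spin":0},
  {"dx":328,"dy":-38,"dz":0,"spin":0},
  {"dx":345,"dy":-40,"dz":0,"spin":0},
  {"dx":357,"dy":-41,"dz":0,"spin":0},
  {"dx":362.5,"dy":-41.5,"dz":0,"spin":0},
  {"dx":362.5,"dy":-41.5,"dz":0,"spin":0},
  {"dx":362.5,"dy":-41.5,"dz":0,"spin":0},
])

```text
time_s: 35.05
tool_pos: [649.8, 191.4, 242.3]
eef_rot: [0.0, 0.757, 0.653, -0.0]
force: [0.2, -1.5, -2.4]
finger_gap: 0.519
```

Run:
```python
from h import *
go(649.5,192.5,96.2,-8.3)
s=robot.get_state();c=cam("wrist")
cv2.imwrite("pics/w9.png",c["color"][130:310,220:430].repeat(2,0).repeat(2,1))
```

```text
t 35.0 pos [649.8 191.4 242.3] jaw -8.4 tilt 0.04 gap 45.2 F [ 0.2 -1.5 -2.4] q7 -0.41 -> dxyz [  1.1  -0.5 146.1] spin -0.1
```

View pics/w9.png

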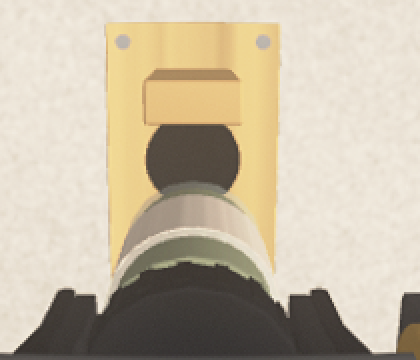

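The jar lines up with the pad across the jaws (both at crop column ≈192). Descending.

send_rows([
  {"dx":1,"dy":-0.5,"dz":10,"spin":0},
  {"dx":1,"dy":-0.5,"dz":28,"spin":0},
  {"dx":1,"dy":-0.5,"dz":48,"spin":0},
  {"dx":1,"dy":-0.5,"dz":68,"spin":0},
  {"dx":1,"dy":-0.5,"dz":88,"spin":0},
  {"dx":1,"dy":-0.5,"dz":106,"spin":0},
  {"dx":1,"dy":-0.5,"dz":121,"spin":0},
  {"dx":1,"dy":-0.5,"dz":132,"spin":0},
  {"dx":1,"dy":-0.5,"dz":139,"spin":0},
  {"dx":1,"dy":-0.5,"dz":142,"spin":0},
  {"dx":1,"dy":-0.5,"dz":144,"spin":0},
  {"dx":1,"dy":-0.5,"dz":145,"spin":0},
  {"dx":1,"dy":-0.5,"dz":146,"spin":0},
  {"dx":1,"dy":-0.5,"dz":146,"spin":0},
])

```text
time_s: 36.5
tool_pos: [649.3, 193.8, 96.5]
eef_rot: [0.0, 0.757, 0.654, 0.0]
force: [-0.1, -0.0, -1.7]
finger_gap: 0.515
```

send_rows([
  {"dx":0,"dy":0,"dz":0.5,"spin":0},
  {"dx":0,"dy":0,"dz":0.5,"spin":0},
])

```text
time_s: 36.7
tool_pos: [649.5, 193.9, 96.2]
eef_rot: [0.0, 0.757, 0.654, 0.0]
force: [0.0, -0.8, 0.2]
finger_gap: 0.52
```

send_rows([
  {"dx":0,"dy":0,"dz":0.5,"spin":0},
  {"dx":0,"dy":0,"dz":0.7,"spin":0},
  {"dx":0,"dy":0,"dz":0.7,"spin":0},
])

```text
time_s: 37.0
tool_pos: [649.7, 193.9, 96.1]
eef_rot: [0.0, 0.757, 0.654, 0.001]
force: [-0.3, 0.3, 6.3]
finger_gap: 0.518
```

send_rows([
  {"dx":0,"dy":0,"dz":-0.5,"spin":0},
  {"dx":0,"dy":0,"dz":-0.5,"spin":0},
  {"dx":0,"dy":0,"dz":-0.5,"spin":0},
  {"dx":0,"dy":0,"dz":-0.5,"spin":0},
  {"dx":0,"dy":0,"dz":-0.5,"spin":0},
  {"dx":0,"dy":0,"dz":-0.5,"spin":0},
  {"dx":0,"dy":0,"dz":-5,"spin":0},
  {"dx":0,"dy":0,"dz":-20,"spin":0},
  {"dx":0,"dy":0,"dz":-50,"spin":0},
  {"dx":0,"dy":0,"dz":-90,"spin":0},
  {"dx":0,"dy":0,"dz":-130,"spin":0},
  {"dx":-40,"dy":-15,"dz":-150,"spin":0},
  {"dx":-80,"dy":-30,"dz":-160,"spin":0},
  {"dx":-120,"dy":-50,"dz":-160,"spin":0},
  {"dx":-160,"dy":-70,"dz":-160,"spin":0},
  {"dx":-190,"dy":-80,"dz":-160,"spin":0},
  {"dx":-200,"dy":-80,"dz":-160,"spin":0},
  {"dx":-200,"dy":-80,"dz":-160,"spin":0},
  {"dx":-200,"dy":-80,"dz":-160,"spin":0},
], hand=87)

```text
time_s: 38.9
tool_pos: [541.6, 8.8, 255.6]
eef_rot: [-0.0, 0.756, 0.654, 0.001]
force: [-0.1, 0.6, 0.2]
finger_gap: 1.002
```

Run:
```python
from h import *
go(560,0,250)
t=cam("top");s=cam("scene")
cv2.imwrite("pics/fin.png",np.hstack([t["color"][90:320,140:490],s["color"][110:340+0,220:220+0+1].repeat(1,1)])[:, :350].repeat(2,0).repeat(2,1))
cv2.imwrite("pics/fin2.png",s["color"])
for n,b,z in(("A",(180,95,235,150),114),("B",(180,220,230,255),95),("C",(415,230,460,262),75),("lid",(280,145,315,180),16)):
    (u,v,r),bb=darks(t,b);print(n,round(u,1),round(v,1),bb,ray(t,u,v,z).round(1))
```

```text
t 38.9 pos [541.6   8.8 255.6] jaw -8.3 tilt 0.06 gap 87.2 F [-0.1  0.6  0.2] q7 -0.2 -> dxyz [-6.  19.5  5.6] spin 0
A 191.1 129.6 (180, 109, 32, 41) [634.8 200.1 114. ]
B 202.5 240.0 (186, 226, 33, 29) [456.5 177.   95. ]
C 439.8 248.5 (424, 234, 32, 28) [ 449.9 -205.5   75. ]Traceback (most recent call last):
  File "<stdin>", line 7, in <module>
  File "h.py", line 29, in darks
    k=max(cv2.findContours(m,cv2.RETR_EXTERNAL,cv2.CHAIN_APPROX_NONE)[0],key=cv2.contourArea)
ValueError: max() iterable argument is empty
```

View pics/fin.png

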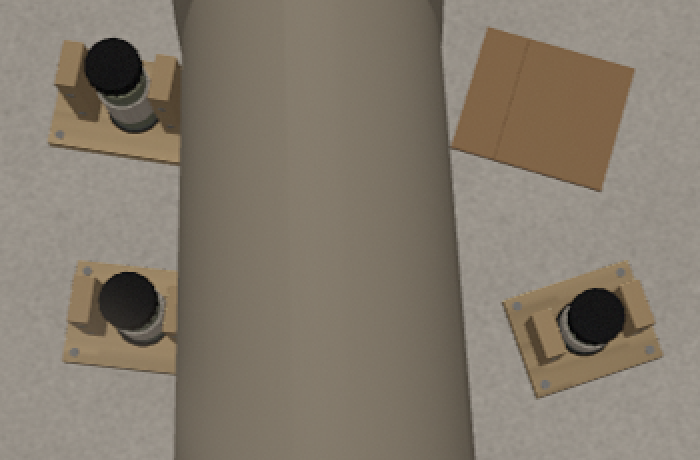

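View pics/fin2.png

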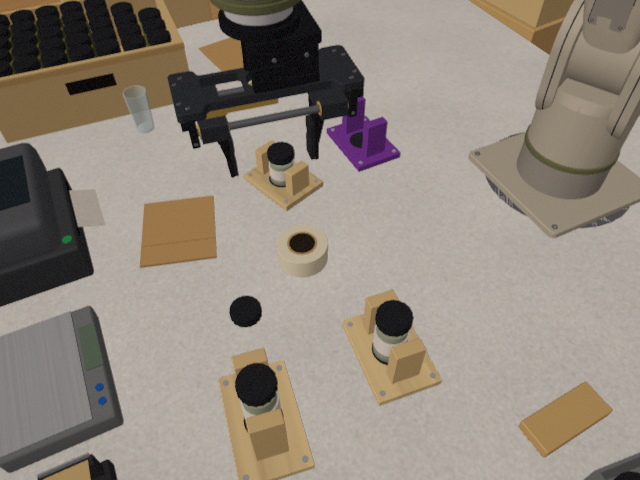

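All three jars stand upright in their jigs, with the roll at (302,245) and the lid at (245,311) unchanged. The A blob was contaminated by the cheek, so I'll recheck its lid at top pixel (196.5,123.5), plus the scene-view lids, before handing in.

Run:
```python
from h import *
t=cam("top");s=cam("scene");print('A top',ray(t,196.5,123.5,116).round(1))
for n,p,z in(("A",(257,384),116),("B",(394,318),96),("C",(281,152),76)):print(n,ray(s,*p,z).round(1))
print(robot.close_job())
```

```text
A top [644.5 191.4 116. ]
A [650.  196.7 116. ]
B [463.1 179.7  96. ]
C [ 455.3 -197.6   76. ]
the job is handed in; nothing more can be done
None
```

The job is handed in with each jar standing in its own jig: short in the low one, medium in the middle one and tall in the high one. I parked the tall jar on the cardboard sheet while I moved the other two. It took about 39 s of robot time.

- **Setting down:** each jar was lowered until the wrist force showed light contact (6–8 N), then released. By the tool position at release, each jar was within about 2 mm of my estimate of its pad centre.
- **Final pictures:** all three jars are upright between their cheeks, and the gripper is clear of everything. The roll and loose lid sit at the same pixels as at the start in the scene view. The arm hid both in the last top view, so I could not check them there.
- **Checks that disagreed:** the top-view and scene-view estimates of the lid positions differ by 5–8 mm. The scene view reads 3–5 mm toward +y, the same way as it did for the sheet and the low jig before any jar was moved, so I put most of that down to calibration. They agree with the jig centres to within about 7 mm, inside the 12 mm limit.
- **Failed check:** the first automatic reading of the tall jar's lid was bad because it merged with a cheek. I replaced it with a pixel read by eye from the picture.

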